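# Clamp a relay board in the sliding spring-clamp fixture

### The arm

A 7-joint arm with a two-finger parallel gripper is mounted at the origin on the work surface. World frame = base frame: x ahead of the robot, y to its left, z up, the work surface at z = 0. Lengths are in m, angles in rad, forces in N, time in s.
With the tool pointing down it reaches from about 0.425 to 0.925 m from the base axis. Payload 6.8 kg.
Tool frame: the origin (TCP) lies at the very end of the fingers, on their centre line; the grasp point (between the pads) lies 19 mm behind it; z points along the fingers, y is the line along which they close (so a half turn about z gives the same grasp; the last joint's range is limited). The gripper opens to 85 mm and grips with 20 to 120 N. Pads are 22 mm wide; open, the fingers measure 114 mm over their backs; the gripper's body (76 mm by 85 mm) begins 54 mm behind the grasp point. The pads swing forward as they close: fully open they stand 13 mm farther back than shut.
Start: joints at [1.074, 0.477, 0.022, 1.555, -0.011, 1.109, -0.083], TCP at [0.256, -0.625, 0.205] pointing down, gripper open.
Joint ranges: [-2.96, 2.96], [-0.34, 2.1], [-1.41, 1.46], [0.24, 2.44], [-1.37, 4.51], [0.17, 1.92], [-2.96, 2.96]. Speed limits (rad/s): [2.39, 2.39, 3.14, 3.14, 3.14, 3.14, 3.14].

### API

Orientations are given as a unit quaternion [w, x, y, z].
In Python, from station import bot gives the robot as it stands. The module is installed in compiled form; this text tells all that it offers.
- The arm moves only by the shell command python3 -m jog 'ROWS' [OPENING] [FORCE]. ROWS is JSON, a list of rows, each a list of 4 numbers: the shift along the tool's x, y, z in cm, then the turn about the tool's z in rad. In form: [[x, y, z, spin], ...]. A call has 1 to 20 rows; each row is the pose to reach, as a shift and turn from the pose commanded when the call began, along the tool's axes at that moment; what a row does not reach only later rows make up. A row lasts 1/12 s, in which the tool goes at most 41.7 mm and 7.16 degrees, less where a joint would pass 70% of its speed; a pose out of reach is approached as far as the arm can. A call with a gripper value outside its range is refused whole. OPENING is the closure, from -1 (fully open) to 1 (shut), set as the call begins (- or left out, the last holds). The fingers move at their own pace and stop on an object; FORCE is the grip in N (left out, the last holds). Time passes only in rows, so rows that repeat a pose let the fingers close. It gives the time, the measured TCP pose, the force, the opening and the grip force at its end, in the units of the state.
- bot.get_obs(): the state, without advancing time (a new reading comes with each control period).
- bot.read_camera(name): name is "scene" or "side" or "wrist"; returns a dict with "pixels" (400x640x3 uint8, red, green, blue), "depth" (400x640 float32, m along the optical axis (not along the pixel's ray), 0 where there is no reading), "fovy" (degrees; the focal length in pixels is half the picture's height over the tangent of half this angle, whatever the lens; pixels are square), "cx", "cy" (the principal point, pixels), "pose" (4x4, takes a point from camera to world coordinates). Camera axes: x right, y down, z forward; pixel columns grow to the right and rows downward; lengths in m; the calibration is good to about 2 mm. A picture is of the moment at which its call begins.
- bot.hand_in(): hands the job in; it is judged then, once.
The state is a dict: "t": time; "q": joint angles; "joint_vel": joint speeds; "joint_torque": joint torques, N m; "eef_pos": TCP position; "tool_rot": TCP orientation; "contact_force": force on the tool from outside, world axes, zero at the start; "torque": the same for the moment, N m; "gripper_width": opening from 0.0 (shut) to 1.0 (fully open); "grasp_force": force on a finger pad.
Only numpy, scipy, OpenCV 4.12 (cv2) and the standard library are available. Lean on these libraries where they do the work, as an engineer would, in place of code of your own. Each camera call takes 0.05 s, during which the arm holds its last target. There are 200 camera calls.

### The job

Pick out the circuit board with one square black relay and lay it flat in the black nest of the clamp fixture, lengthwise, its end towards the clamp. Then squeeze the clamp's lever and post together so that its sprung arm lifts, and while you hold the arm open slide the clamp all the way home so the board's edge goes beneath the arm; let go, so that the arm springs shut on the board.

Things in the scene. Friction and masses are not known exactly. Their poses are not given: they have to be found in the camera images.
- board: Green board on aluminium base, 84 long (its x) x 54 x 6 mm, 100 g, with ONE square black relay 22 x 22 mm standing in its middle, 6 to 26 mm above the underside: grip that. Bare strips at both ends; either end may face the clamp. Origin: centre of underside, z up. Not the longer board (116 mm, two relays) nor the small one (52 mm, low chip); the three lie in any order.
- nest (a point): Centre of the floor of the fixture's black nest, 16 mm above the table: the board's origin goes here. x points along the fixture to the clamp, z up. Rims 8 mm high, inner faces at y = +-37 and x = -50 mm; open on the clamp's side. The clamp slides along x with 8 N friction, stays put; home (its stop nearest the nest) is clamp_grip at x = 90.5 mm here; it starts at 125 to 142.
- clamp_grip (a point): On the sliding clamp, midway between its two upright plates, the lever (-x side, 26 mm wide, part of the arm) and the rigid post (+x, 30 mm wide); axes as nest. 95 mm above the table; plate tops at 112, the rest below 65. 37 mm over both at rest. Pinch them along x from above with 20 to 40 N: the lever tips 18 mm to its stop, so the pair's middle is then 9 mm to +x of this point.
- clamp_arm (a joint): Sprung arm's angle, rad: 0 shut on nothing, 0.40 fully open (stop), pad then 22 mm higher; 3 to 5 N at the lever opens it. Hinge 5.5 mm to -x of clamp_grip, 42 mm above the table; the arm reaches from there to -x, its 14 x 22 mm rubber pad 50 to 64 mm out, 2 mm over the nest floor when shut: about 0.07 when pressing on the 6 mm board.
Not all that is in view belongs to the job. Leave any blue, turquoise or white look-alike of the board alone.

How it is judged:
By the outcome, as a careful person would: the job done as asked, in the order asked, and still so for the second after the job is handed in, with the robot touching nothing.
It also fails if it takes over 45 s, if anything falls off the work surface, if the arm or the gripper's body presses on something with over 40 N, if the wrist force passes 120 N, or if a joint passes its speed limit or range.

## Working session

There is one attempt and no reset: what is moved stays moved. The work goes in short steps, Python scripts to look and compute and a shell command to move; the robot and the scene stay as the last step left them, time stands still between calls to the robot, and variables do not carry over. Pictures are saved under pics/ and viewed, at most 10 in all, crops included, and the job is handed in when it is done.

```bash
mkdir -p pics; cat > h.py <<'E'
import numpy as np, cv2
from station import bot
def cam(n):
    c=bot.read_camera(n); c['f']=200/np.tan(np.radians(c['fovy'])/2); return c
def save(c,p,box=None,s=1):
    im=c['pixels'][:,:,::-1]
    if box: im=im[box[1]:box[3],box[0]:box[2]]
    cv2.imwrite('pics/'+p,cv2.resize(im,None,fx=s,fy=s,interpolation=cv2.INTER_CUBIC))
def ray(c,u,v,z):
    d=c['pose'][:3,:3]@np.array([(u-c['cx'])/c['f'],(v-c['cy'])/c['f'],1]); o=c['pose'][:3,3]
    return o+d*(z-o[2])/d[2]
def cloud(c):
    v,u=np.mgrid[:400,:640]; d=c['depth']
    P=np.stack([(u-c['cx'])/c['f']*d,(v-c['cy'])/c['f']*d,d],-1)
    P=P@c['pose'][:3,:3].T+c['pose'][:3,3]; P[d==0]=np.nan; return P
E
python3 - <<'E'
from h import *
o=bot.get_obs(); print({k:np.round(v,3) for k,v in o.items()})
for n in ['scene','side','wrist']:
    c=cam(n); print(n,c['fovy'],c['cx'],c['cy'],np.round(c['pose'],3).tolist()); save(c,n+'1.png')
import cv2
a=[cv2.imread(f'pics/{n}1.png') for n in ['scene','side']]
E
```

```text
{'t': np.float64(0.0), 'q': array([ 1.074,  0.478,  0.022,  1.556, -0.011,  1.109, -0.083]), 'joint_vel': array([ 0.002,  0.001,  0.004,  0.001,  0.002,  0.   , -0.001]), 'joint_torque': array([-0.0000e+00, -5.9644e+01,  1.6080e+00, -2.8120e+01,  1.2000e-02,
        9.0000e-03,  0.0000e+00]), 'eef_pos': array([ 0.256, -0.624,  0.204]), 'tool_rot': array([-0.001,  0.981,  0.193, -0.   ]), 'contact_force': array([-0.319, -0.46 , -0.271]), 'torque': array([-0.044,  0.009, -0.024]), 'grasp_force': np.float64(0.0), 'gripper_width': np.float64(0.996)}
scene 45.335346365914134 317.88061533922905 194.77264788370206 [[-0.753, 0.573, -0.324, 0.878], [0.658, 0.663, -0.356, 0.532], [0.011, -0.482, -0.876, 1.084], [0.0, 0.0, 0.0, 1.0]]
side 42.6847784156772 319.5794150696379 196.2728872764906 [[-0.999, -0.031, 0.041, 0.456], [-0.051, 0.716, -0.696, 0.967], [-0.008, -0.697, -0.717, 0.977], [0.0, 0.0, 0.0, 1.0]]
wrist 68.22842483186571 315.8559145314441 200.7499657538716 [[0.379, -0.888, -0.26, 0.322], [-0.925, -0.365, -0.104, -0.597], [-0.002, 0.28, -0.96, 0.373], [0.0, 0.0, 0.0, 1.0]]
```

View pics/scene1.png

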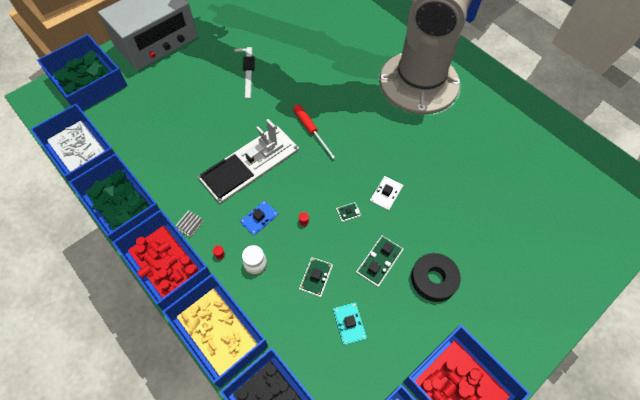

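View pics/side1.png

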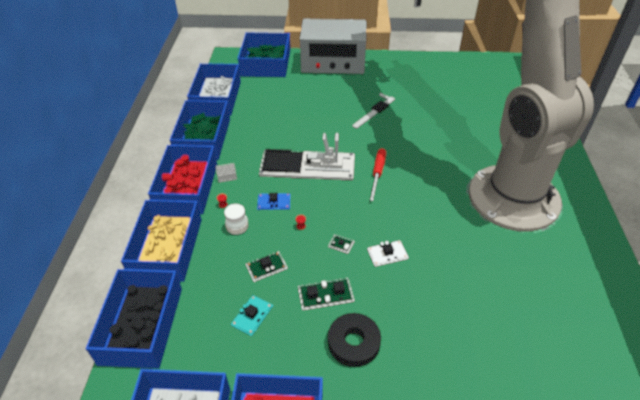

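Both views show the same layout. Scene-view candidates:
- two-relay board at (380,260)
- small board at (348,211)
- one-relay green board at (316,276)
- look-alikes: white (387,192), blue (259,217) and turquoise (349,323)

I choose (316,276), which is (266,265) in the side view. The fixture's nest is at (228,176) and its clamp plates at (268,135).

```bash
cat > m1.py <<'E'
from h import *
c=cam('scene'); P=cloud(c)
A=c['pixels'][235:315,275:355,::-1]; B=c['pixels'][115:205,190:310,::-1]
cv2.imwrite('pics/crop1.png',np.hstack([cv2.resize(A,(400,400),interpolation=2),cv2.resize(B,(400,300),interpolation=2) if 0 else np.vstack([cv2.resize(B,(400,300),interpolation=2),np.zeros((100,400,3),np.uint8)])]))
for n,u,v in [('relay',316,274),('long',380,260),('small',348,211),('nest',228,176),('clampbase',285,150)]: print(n,P[v,u].round(4))
# board: connected region higher than 3mm around the relay
z=P[...,2]; 
def obj(u0,v0,lo,hi,r):
    m=((z>lo)&(z<hi)); m[:v0-r]=0;m[v0+r:]=0;m[:,:u0-r]=0;m[:,u0+r:]=0
    m=m.astype(np.uint8); n,l,s,ce=cv2.connectedComponentsWithStats(m); 
    k=1+np.argmax(s[1:,4]); pts=P[l==k]; r=cv2.minAreaRect((pts[:,:2]*1000).astype(np.float32)); print(s[k,4],r, 'z',np.median(pts[:,2])); return pts
obj(316,276,.003,.05,28); obj(316,276,.018,.05,28)
obj(228,176,.010,.026,60); obj(268,135,.075,.13,30)
E
python3 m1.py
```

```text
relay [0.6276 0.2568 0.028 ]
long [0.4831 0.3247 0.0045]
small [0.4559 0.1816 0.0153]
nest [ 0.6227 -0.0964  0.016 ]
clampbase [ 0.4583 -0.0643  0.0135]
849 ((620.38232421875, 251.82273864746094), (104.53170776367188, 72.4822006225586), 36.22802734375) z 0.007692811094127228
101 ((626.5783081054688, 253.7556610107422), (22.75775718688965, 22.455341339111328), 29.940834045410156) z 0.02688978425634092
2362 ((554.4226684570312, -99.35747528076172), (104.00492858886719, 260.1287841796875), 88.84589385986328) z 0.016542968227429178
102 ((474.693359375, -97.70335388183594), (9.958895683288574, 33.30903625488281), 4.095077991485596) z 0.1025456362035222
```

View pics/crop1.png

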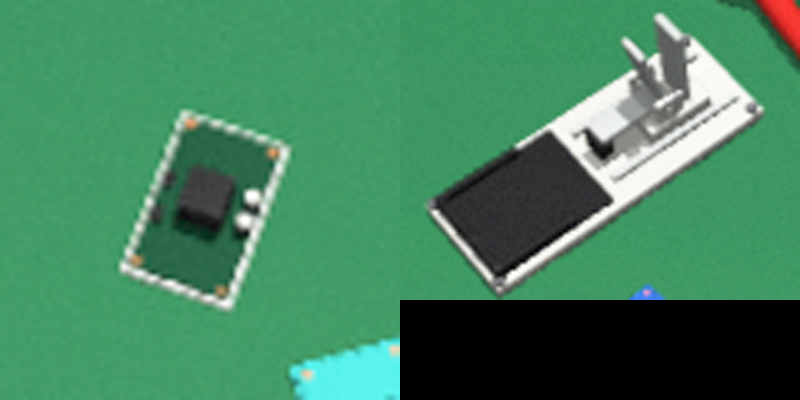

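The crop shows the chosen board with one square relay at crop (205,198), white capacitors on one long side, and bare end strips. The fixture crop shows the black nest and, to its upper right, the clamp with its lever and post. Next I go over the fixture for a close look on the way to the board.

```bash
python3 -m jog '[[49.5,-40.8,-8,-1.18],[49.5,-40.8,-8,-1.18],[49.5,-40.8,-8,-1.18],[49.5,-40.8,-8,-1.18],[49.5,-40.8,-8,-1.18],[49.5,-40.8,-8,-1.18],[49.5,-40.8,-8,-1.18],[49.5,-40.8,-8,-1.18],[49.5,-40.8,-8,-1.18],[49.5,-40.8,-8,-1.18],[49.5,-40.8,-8,-1.18],[49.5,-40.8,-8,-1.18],[49.5,-40.8,-8,-1.18],[49.5,-40.8,-8,-1.18],[49.5,-40.8,-8,-1.18],[49.5,-40.8,-8,-1.18],[49.5,-40.8,-8,-1.18],[49.5,-40.8,-8,-1.18]]'
cat > m2.py <<'E'
from h import *
o=bot.get_obs(); print(o['t'],o['eef_pos'].round(4),o['tool_rot'].round(4),o['q'].round(3))
c=cam('wrist'); save(c,'wrist2.png'); P=cloud(c)
np.savez('w2.npz',P=P,**{k:c[k] for k in ('pixels','depth','cx','cy','f','pose')})
E
python3 m2.py
```

```text
t: 1.7
eef_pos: [0.5595, -0.058, 0.2844]
tool_rot: [-0.0, 0.707, 0.708, 0.0]
contact_force: [-0.7, -0.4, 0.0]
gripper_width: 1.001
grasp_force: 0.0
1.7 [ 0.5595 -0.058   0.2844] [-2.000e-04  7.067e-01  7.075e-01  0.000e+00] [ 0.41   0.267 -0.508  1.702  0.137  1.209 -0.131]
```

View pics/wrist2.png

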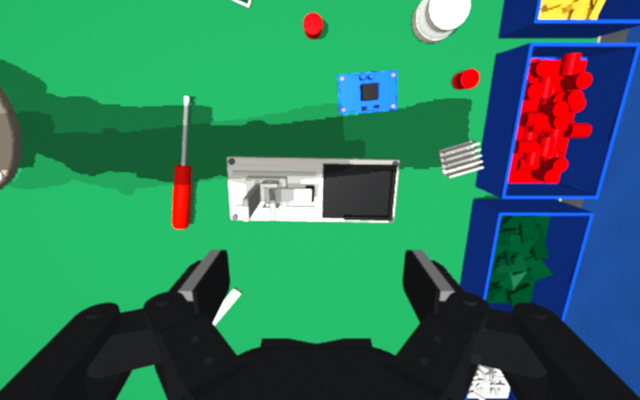

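The wrist view shows the fixture lengthwise across the picture: plate from (228,157) to (398,221), black nest at columns 323–395 and rows 164–219, open to the left. The post and lever are at about (255,198) and (272,193).

```bash
cat > m3.py <<'E'
from h import *
d=np.load('w2.npz'); c={k:d[k] for k in ('pixels','depth','cx','cy','f','pose')}; P=d['P']
im=c['pixels'].astype(int); mx=im.max(2); mn=im.min(2)
box=np.zeros((400,640),bool); box[145:235,215:410]=1
grn=(im[...,1]-im[...,0]>60)
plate=box&~grn; plate=cv2.morphologyEx(plate.astype(np.uint8),cv2.MORPH_OPEN,np.ones((5,5)))
def big(m):
    n,l,s,ce=cv2.connectedComponentsWithStats(m.astype(np.uint8)); k=1+np.argmax(s[1:,4]); return l==k
def rect(m,z,t):
    v,u=np.nonzero(m); X=np.array([ray(c,a,b,z)[:2] for a,b in zip(u,v)])*1000
    r=cv2.minAreaRect(X.astype(np.float32)); print(t,len(X),np.round(r[0],1),np.round(r[1],1),round(r[2],2)); return X
rect(big(plate),.012,'plate')
bl=box&(mx<70); bl[:,:310]=0
X=rect(big(bl),.016,'black@16'); rect(big(bl),.024,'black@24')
print('black x range',X[:,0].min(),X[:,0].max(),'y',X[:,1].min(),X[:,1].max())
# rows of heights through cloud: along y at nest centre and along x
for u in (345,370): print([ (round(P[v,u,1]*1000,1),round(P[v,u,2]*1000,1),int(mx[v,u])) for v in list(range(155,170))+list(range(212,226))])
v=195; print([ (u,round(P[v,u,0]*1000,1),round(P[v,u,2]*1000,1),int(mx[v,u])) for u in list(range(224,330,2))+list(range(384,402))])
m=box&(P[...,2]>.085)&(P[...,2]<.13); pts=P[m]; r=cv2.minAreaRect((pts[:,:2]*1000).astype(np.float32)); print('tops',r,len(pts),np.nanmax(pts[:,2]))
h=pts[pts[:,2]>.105]; print('x hist',np.histogram(h[:,0],np.arange(.43,.53,.004)))
E
python3 m3.py
```

```text
plate 10991 [553.4 -97.9] [104.5 261.4] 89.07
black@16 3736 [ 624.7 -100. ] [ 85.8 107.4] 89.1
black@24 3736 [623.5 -98. ] [ 84.2 105.5] 89.1
black x range 571.6142433025957 679.0305963116241 y -143.38524073974978 -56.63288769993015
[(np.float64(-45.5), np.float64(-1.4), 92), (np.float64(-47.1), np.float64(-1.7), 90), (np.float64(-48.6), np.float64(-1.3), 93), (np.float64(-49.3), np.float64(4.8), 115), (np.float64(-49.7), np.float64(12.1), 159), (np.float64(-51.3), np.float64(11.6), 181), (np.float64(-52.9), np.float64(11.0), 182), (np.float64(-54.3), np.float64(12.0), 175), (np.float64(-55.8), np.float64(11.4), 147), (np.float64(-56.7), np.float64(15.3), 83), (np.float64(-58.2), np.float64(15.5), 33), (np.float64(-59.7), np.float64(15.7), 20), (np.float64(-61.0), np.float64(16.4), 26), (np.float64(-63.0), np.float64(13.9), 28), (np.float64(-64.3), np.float64(15.1), 34), (np.float64(-132.0), np.float64(15.5), 59), (np.float64(-133.9), np.float64(15.0), 56), (np.float64(-135.4), np.float64(15.4), 43), (np.float64(-135.9), np.float64(18.7), 27), (np.float64(-136.7), np.float64(21.0), 2
[... 4896 characters left out ...]
, np.float64(688.5), np.float64(0.3), 197), (398, np.float64(690.4), np.float64(-0.8), 190), (399, np.float64(691.9), np.float64(-0.6), 191), (400, np.float64(693.7), np.float64(-1.2), 191), (401, np.float64(695.3), np.float64(-1.3), 192)]
tops ((488.8384704589844, -97.10891723632812), (29.287940979003906, 39.813716888427734), 88.34809875488281) 402 0.11345744159698601
x hist (array([ 0,  0,  0,  0,  0,  0,  0,  0,  0, 13, 76, 80,  0,  0,  0,  0,  0,
        0, 44, 58,  0,  0,  0,  0,  0]), array([0.43 , 0.434, 0.438, 0.442, 0.446, 0.45 , 0.454, 0.458, 0.462,
       0.466, 0.47 , 0.474, 0.478, 0.482, 0.486, 0.49 , 0.494, 0.498,
       0.502, 0.506, 0.51 , 0.514, 0.518, 0.522, 0.526, 0.53 ]))
```

Measured values:

| Quantity | World value (mm) | Check |
|---|---|---|
| Nest origin | (621, −99, 16) | Inner rim faces agree with ±37 and −50 |
| Nest x axis | (−1, 0.016) | From the plate's edges |
| clamp_grip | (489, −97) | 132 in nest coordinates; 37 mm over both plates, as given |

Next I hover over the board with the fingers partly closed and measure it again.

```bash
python3 -m jog '[[31.2,6.8,8.4,-0.52],[31.2,6.8,8.4,-0.52],[31.2,6.8,8.4,-0.52],[31.2,6.8,8.4,-0.52],[31.2,6.8,8.4,-0.52],[31.2,6.8,8.4,-0.52],[31.2,6.8,8.4,-0.52],[31.2,6.8,8.4,-0.52],[31.2,6.8,8.4,-0.52],[31.2,6.8,8.4,-0.52],[31.2,6.8,8.4,-0.52]]' 0.0
cat > m4.py <<'E'
from h import *
o=bot.get_obs(); e=o['eef_pos']; q=o['tool_rot']; print(e.round(4),q.round(4))
c=cam('wrist'); save(c,'wrist3.png'); P=cloud(c)
im=c['pixels'].astype(int)
def world(v):
    from scipy.spatial.transform import Rotation as R
    return R.from_quat([q[1],q[2],q[3],q[0]]).apply(v)
def near(m,u,v):
    n,l,s,ce=cv2.connectedComponentsWithStats(m.astype(np.uint8)); k=[k for k in range(1,n) if s[k,4]>40]
    k=min(k,key=lambda k:np.hypot(*(ce[k]-[u,v]))); return l==k
uv=lambda p:(lambda x:(c['f']*x[0]/x[2]+c['cx'],c['f']*x[1]/x[2]+c['cy']))(np.linalg.inv(c['pose'])@np.r_[p,1])
u,v=uv([.6266,.2538,.026]); print('expected px',u,v)
m=near((P[...,2]>.003)&(P[...,2]<.04)&~((im[...,1]-im[...,0]>60)),u,v)
def rect(m,z,t):
    vv,uu=np.nonzero(m); X=np.array([ray(c,a,b,z)[:2] for a,b in zip(uu,vv)])*1000
    r=cv2.minAreaRect(X.astype(np.float32)); print(t,len(X),np.round(r[0],1),np.round(r[1],1),round(r[2],2))
hull=m.copy(); rect(m,.006,'board')
r=near((P[...,2]>.021)&(P[...,2]<.035)&(im.max(2)<110),u,v); rect(r,.026,'relay')
print('relay z',np.median(P[r][:,2]),'tool y',world([0,1,0]).round(4))
E
python3 m4.py
```

```text
t: 2.67
eef_pos: [0.6284, 0.2499, 0.1998]
tool_rot: [0.0, 0.503, 0.864, -0.001]
contact_force: [1.5, -0.3, 0.3]
gripper_width: 0.5
grasp_force: 0.0
[0.6284 0.2499 0.1998] [ 3.000e-04  5.034e-01  8.641e-01 -1.100e-03]
expected px 316.1231255029726 173.98132037489233
board 1350 [625.5 255.3] [83.2 52.7] 29.56
relay 341 [625.7 255.2] [21.3 22.6] 29.07
relay z 0.025359246624233223 tool y [ 0.8699  0.4932 -0.0016]
```

View pics/wrist3.png

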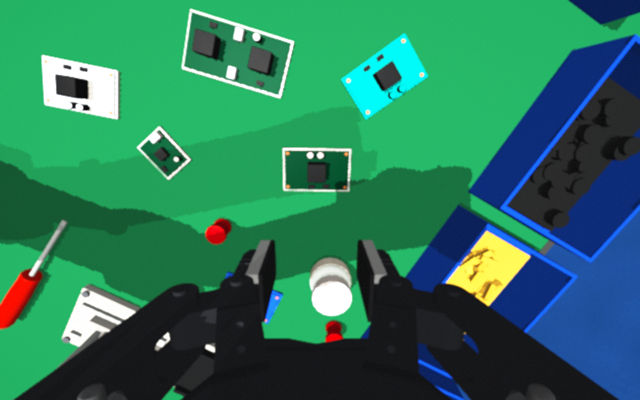

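The wrist view shows the board at (317,170): green, one relay, no neighbour in the fingers' way. Its outline measures 83 × 53 mm with the relay top at 25 mm, which matches the description. Now I go down.

```bash
python3 -m jog '[[0.6,0,4,0],[0.6,0,8,0],[0.6,0,11,0],[0.6,0,13,0],[0.6,0,14,0],[0.6,0,14,0],[0.6,0,14,0]]'; python3 -c "
from h import *
o=bot.get_obs();print(o['eef_pos'],o['joint_vel'].round(3))"
```

```text
t: 3.3
eef_pos: [0.6259, 0.2564, 0.0615]
tool_rot: [0.0, 0.503, 0.864, 0.0]
contact_force: [0.2, 0.4, 0.9]
gripper_width: 0.504
grasp_force: 0.0
[0.62593224 0.25644781 0.06150239] [-0.007 -0.02  -0.018 -0.024 -0.002 -0.002 -0.001]
```

```bash
python3 -m jog '[[-0.1,0,2.5,0],[-0.1,0,4.5,0],[-0.1,0,5.2,0],[-0.1,0,5.2,0],[-0.1,0,5.2,0]]'; python3 -m jog '[[0,0,0,0],[0,0,0,0],[0,0,0,0],[0,0,0,0],[0,0,0,0],[0,0,0,0],[0,0,0,0],[0,0,0,0]]' 1 40
```

```text
t: 3.72
eef_pos: [0.6264, 0.2572, 0.0102]
tool_rot: [0.001, 0.503, 0.865, 0.001]
contact_force: [0.8, 0.4, 1.0]
gripper_width: 0.496
grasp_force: 0.0
t: 4.38
eef_pos: [0.6254, 0.2567, 0.0085]
tool_rot: [-0.0, 0.502, 0.865, -0.0]
contact_force: [1.1, -0.3, -0.3]
gripper_width: -0.0
grasp_force: 0.0
```

The gripper shut to zero, so I look before going on.

```bash
python3 - <<'E'
from h import *
a=cam('wrist');save(a,'w4.png');s=cam('scene')
A=cv2.resize(a['pixels'],(480,300))[:,:,::-1]; B=cv2.resize(s['pixels'][225:325,255:375,::-1],(360,300),interpolation=2)
cv2.imwrite('pics/v4.png',np.hstack([A[:, :430],B]))
print(bot.get_obs()['gripper_width'],bot.get_obs()['grasp_force'])
E
```

```text
-0.0006752826136852856 0.0
```

View pics/v4.png

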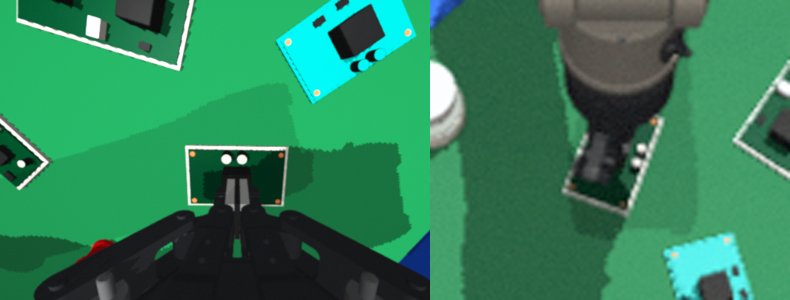

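```bash
python3 - <<'E'
from h import *
a=cam('wrist');s=cam('side');P=cloud(a)
A=cv2.resize(a['pixels'][170:320,240:390,::-1],(500,500),interpolation=2); B=cv2.resize(s['pixels'][235:295,235:295,::-1],(300,300),interpolation=2)
cv2.imwrite('pics/v5.png',np.hstack([A,np.vstack([B,np.zeros((200,300,3),np.uint8)])]))
for v in range(200,300,6): print(v,(P[v,[300,308,312,316,322,330]]*1000).round(0).tolist())
E
```

```text
200 [[606.0, 271.0, 5.0], [611.0, 274.0, 6.0], [613.0, 275.0, 6.0], [615.0, 276.0, 5.0], [618.0, 278.0, 5.0], [622.0, 280.0, 4.0]]
206 [[607.0, 271.0, 17.0], [612.0, 271.0, 9.0], [615.0, 271.0, 5.0], [616.0, 275.0, 12.0], [618.0, 277.0, 16.0], [624.0, 277.0, 5.0]]
212 [[609.0, 268.0, 16.0], [614.0, 267.0, 6.0], [616.0, 268.0, 5.0], [617.0, 272.0, 16.0], [620.0, 274.0, 17.0], [626.0, 274.0, 6.0]]
218 [[611.0, 265.0, 16.0], [616.0, 264.0, 7.0], [618.0, 265.0, 5.0], [620.0, 266.0, 5.0], [622.0, 271.0, 16.0], [628.0, 270.0, 6.0]]
224 [[613.0, 260.0, 11.0], [617.0, 262.0, 11.0], [619.0, 264.0, 12.0], [621.0, 265.0, 13.0], [625.0, 266.0, 10.0], [629.0, 269.0, 11.0]]
230 [[614.0, 260.0, 20.0], [618.0, 262.0, 20.0], [619.0, 263.0, 21.0], [621.0, 265.0, 21.0], [624.0, 266.0, 20.0], [nan, nan, nan]]
236 [[615.0, 258.0, 25.0], [618.0, 261.0, 25.0], [620.0, 262.0, 25.0], [622.0, 263.0, 25.0], [625.0, 264.0, 25.0], [629.0, 267.0, 26.0]]
242 [[616.0, 255.0, 25.0], [617.0, 265.0, 44.0], [618.0, 266.0, 43.0], [620.0, 267.0, 44.0], [622.0, 269.0, 45.0], [631.0, 264.0, 25.0]]
248 [[615.0, 259.0, 42.0]
[... 507 characters left out ...]
, 270.0, 68.0]]
272 [[614.0, 265.0, 75.0], [617.0, 265.0, 72.0], [618.0, 266.0, 73.0], [620.0, 267.0, 72.0], [622.0, 268.0, 72.0], [624.0, 270.0, 74.0]]
278 [[613.0, 266.0, 81.0], [617.0, 266.0, 78.0], [620.0, 264.0, 73.0], [621.0, 264.0, 72.0], [622.0, 268.0, 78.0], [624.0, 271.0, 79.0]]
284 [[614.0, 265.0, 82.0], [617.0, 266.0, 83.0], [621.0, 261.0, 73.0], [622.0, 262.0, 73.0], [621.0, 269.0, 83.0], [624.0, 270.0, 83.0]]
290 [[614.0, 265.0, 87.0], [617.0, 266.0, 86.0], [623.0, 258.0, 71.0], [624.0, 259.0, 72.0], [622.0, 268.0, 85.0], [624.0, 270.0, 87.0]]
296 [[615.0, 265.0, 90.0], [618.0, 264.0, 86.0], [624.0, 256.0, 71.0], [625.0, 257.0, 73.0], [623.0, 265.0, 84.0], [624.0, 270.0, 90.0]]
```

View pics/v5.png

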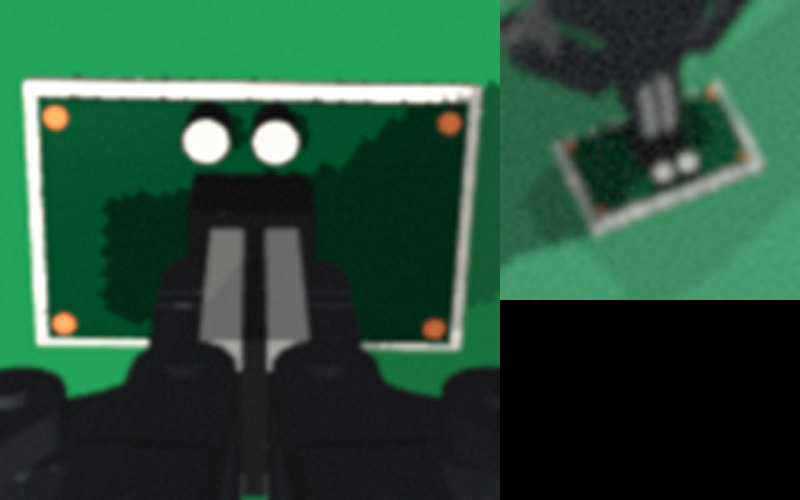

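The picture shows the fingers shut above the relay: its top is at crop (252,200), and the grey finger faces end above it. I check how high the fingertips really are.

```bash
python3 - <<'E'
from h import *
from scipy.spatial.transform import Rotation as R
o=bot.get_obs();e=o['eef_pos'];q=o['tool_rot'];M=R.from_quat(np.r_[q[1:],q[0]])
for n in ['wrist','scene','side']:
    c=cam(n);P=cloud(c);T=M.inv().apply((P.reshape(-1,3)-e)).reshape(P.shape)*1000
    if n=='wrist': print('cam in tool',M.inv().apply(c['pose'][:3,3]-e)*1000)
    m=(abs(T[...,0])<25)&(abs(T[...,1])<14)&(P[...,2]>.028)&(P[...,2]<.08)
    X=T[m]; print(n,m.sum(),'tool z max (tip)',np.sort(X[:,2])[-12:].round(0), 'x',np.percentile(X[:,0],[2,98]).round(1),'y',np.percentile(X[:,1],[2,98]).round(1))
E
```

```text
cam in tool [ 7.16375506e+01  9.34222479e-02 -1.68887651e+02]
wrist 2517 tool z max (tip) [-30. -30. -30. -30. -30. -30. -30. -29. -29. -29. -29. -29.] x [-7.1 13.9] y [-12.8  12.8]
scene 10 tool z max (tip) [-66. -57. -51. -48. -44. -41. -40. -35. -33. -30.] x [ 6.6 10.6] y [ 0.7 11.5]
side 133 tool z max (tip) [-33. -32. -32. -31. -30. -30. -29. -29. -29. -23. -20. -20.] x [-3.6 12.6] y [-12.3  13.5]
```

Two cameras put the fingertips about 28 mm above the reported TCP, so the fingers closed above the relay. I open, go down 2 cm further in steps while watching the force, and measure again.

```bash
python3 -m jog '[[0,0,0,0],[0,0,0,0],[0,0,0,0],[0,0,0,0],[0,0,0,0],[0,0,0.5,0],[0,0,1,0],[0,0,1.5,0],[0,0,1.5,0]]' 0.0; cat > tip.py <<'E'
from h import *
from scipy.spatial.transform import Rotation as R
o=bot.get_obs();e=o['eef_pos'];q=o['tool_rot'];M=R.from_quat(np.r_[q[1:],q[0]])
for n in ['wrist','side']:
    c=cam(n);P=cloud(c);T=M.inv().apply((P.reshape(-1,3)-e)).reshape(P.shape)*1000
    m=(abs(T[...,0])<25)&(abs(T[...,1])<40)&(abs(T[...,1])>14)&(P[...,2]>.009)&(P[...,2]<.06)
    X=T[m]; print(n,'tip',np.sort(P[m][:,2]*1000)[:12].round(0), 'x',np.percentile(X[:,0],[2,98]).round(1),'y',np.percentile(X[:,1],[2,25,50,75,98]).round(1))
E
python3 tip.py
```

```text
t: 5.48
eef_pos: [0.6245, 0.2562, -0.0082]
tool_rot: [-0.001, 0.502, 0.865, -0.001]
contact_force: [-0.5, -0.0, -0.7]
gripper_width: 0.503
grasp_force: 0.0
wrist tip [19. 20. 20. 20. 20. 20. 20. 20. 20. 20. 20. 20.] x [-9.3 12.1] y [-33.6 -22.6  21.1  22.6  33.6]
side tip [ 9.  9.  9.  9. 10. 21. 22. 25. 25. 25. 25. 25.] x [-10.7  13.9] y [-33.5 -22.6 -20.5  28.3  35.6]
```

```bash
python3 -m jog '[[0,0,0.4,0],[0,0,0.8,0],[0,0,0.8,0],[0,0,0.8,0]]'; python3 tip.py; python3 -m jog '[[0,0,0,0],[0,0,0,0],[0,0,0,0],[0,0,0,0],[0,0,0,0],[0,0,0,0]]' 1 40
```

```text
t: 5.92
eef_pos: [0.6252, 0.2566, -0.0149]
tool_rot: [-0.0, 0.502, 0.865, -0.0]
contact_force: [0.0, 0.5, 0.6]
gripper_width: 0.501
grasp_force: 0.0
wrist tip [12. 13. 13. 13. 13. 13. 14. 14. 14. 14. 14. 14.] x [-9.  13.9] y [-35.4 -23.5 -21.1  23.4  35.1]
side tip [10. 10. 10. 11. 12. 16. 16. 17. 17. 17. 18. 18.] x [-9.7 13.3] y [-34.4 -23.6 -20.6  28.3  35.4]
t: 6.52
eef_pos: [0.6258, 0.2569, -0.0141]
tool_rot: [0.0, 0.502, 0.865, 0.0]
contact_force: [0.4, 0.5, 3.1]
gripper_width: 0.243
grasp_force: 40.0
```

Gripped: the opening reads 20.7 mm, about the relay's 22 mm, with 40 N on the pads. I lift the board and carry it over the nest.

```bash
python3 -m jog '[[0,0,-2,0],[0,0,-5,0],[0,0,-8,0],[0,0,-11,0],[0,0,-12,0],[-2,-1.2,-12,0.05],[-5,-3,-12,0.1],[-8.5,-5,-12,0.17],[-12,-7,-12,0.24],[-15.5,-9.1,-12,0.31],[-19,-11.2,-12,0.38],[-22.5,-13.2,-12,0.45],[-25.5,-15,-12,0.5],[-28,-16.5,-12,0.53],[-30,-17.6,-12,0.53],[-30.6,-18,-12,0.53],[-30.6,-18,-12,0.53],[-30.6,-18,-12,0.53],[-30.6,-18,-12,0.53]]'
cat > m6.py <<'E'
from h import *
from scipy.spatial.transform import Rotation as R
o=bot.get_obs();e=o['eef_pos'];q=o['tool_rot'];M=R.from_quat(np.r_[q[1:],q[0]]); print(e.round(4),'tool y ang',np.degrees(np.arctan2(*M.apply([0,1,0])[1::-1])).round(2))
for n in ['wrist','scene','side']:
    c=cam(n);P=cloud(c);im=c['pixels'].astype(int); zb=e[2]+.0145+.006
    m=(abs(P[...,0]-e[0])<.07)&(abs(P[...,1]-e[1])<.06)&(abs(P[...,2]-zb)<.006)
    m&=im[...,0]<999
    X=(P[m][:,:2]*1000).astype(np.float32); r=cv2.minAreaRect(X) if len(X)>20 else None; print(n,len(X),r, 'z',np.median(P[m][:,2]).round(4))
E
python3 m6.py
```

```text
t: 8.1
eef_pos: [0.6205, -0.0955, 0.1053]
tool_rot: [-0.001, 0.71, 0.704, 0.0]
contact_force: [0.1, -0.2, -0.4]
gripper_width: 0.241
grasp_force: 39.6
[ 0.6205 -0.0955  0.1053] tool y ang -0.52
wrist 6994 ((620.0963745117188, -97.83277130126953), (54.8267822265625, 84.291015625), 89.11693572998047) z 0.1246
scene 415 ((620.4354858398438, -98.63992309570312), (57.170875549316406, 84.39234924316406), 88.3724136352539) z 0.127
side 297 ((620.7153930664062, -95.04991149902344), (58.41667175292969, 84.6163558959961), 88.50028991699219) z 0.1241
```

```bash
python3 -m jog '[[-0.1,0.1,2,0],[-0.1,0.1,5,0],[-0.1,0.1,7.5,0],[-0.1,0.1,9,0],[-0.1,0.1,9.7,0],[-0.1,0.1,10.1,0],[-0.1,0.1,10.3,0],[-0.1,0.1,10.3,0],[-0.1,0.1,10.3,0]]'; python3 m6.py
```

```text
t: 9.0
eef_pos: [0.6225, -0.0991, 0.0036]
tool_rot: [0.001, 0.711, 0.703, 0.001]
contact_force: [0.1, 0.2, -0.3]
gripper_width: 0.248
grasp_force: 39.6
[ 0.6225 -0.0991  0.0036] tool y ang -0.68
wrist 11104 ((615.0780639648438, -100.09749603271484), (86.74515533447266, 125.4390869140625), 89.32356262207031) z 0.0231
scene 703 ((618.13818359375, -96.62692260742188), (89.73147583007812, 133.10580444335938), 85.95960998535156) z 0.0242
side 433 ((615.915283203125, -99.24214172363281), (91.57710266113281, 126.41175079345703), 89.58735656738281) z 0.0223
```

```bash
python3 -m jog '[[0,0,0.1,0],[0,0,0.2,0],[0,0,0.2,0],[0,0,0.2,0]]'; python3 -m jog '[[0,0,0,0],[0,0,0,0],[0,0,0,0],[0,0,0,0],[0,0,0,0],[0,0,-2,0],[0,0,-5,0],[0,0,-9,0],[0,0,-13,0],[0,0,-16,0],[0,0,-18,0],[0,0,-18,0],[0,0,-18,0]]' 0.0
python3 - <<'E'
from h import *
o=bot.get_obs();print(o['eef_pos'])
c=cam('wrist');save(c,'w7.png');P=cloud(c);im=c['pixels'].astype(int)
m=(abs(P[...,0]-.62)<.048)&(abs(P[...,1]+.099)<.034)&(abs(P[...,2]-.022)<.01)&(im.max(2)>0)
w=m&((im.max(2)>120)|(im[...,1]-im[...,0]>15))
for t,mm,z in (('board',w,.022),):
    v,u=np.nonzero(cv2.morphologyEx(mm.astype(np.uint8),cv2.MORPH_OPEN,np.ones((3,3)))); X=np.array([ray(c,a,b,z)[:2] for a,b in zip(u,v)])*1000; print(t,cv2.minAreaRect(X.astype(np.float32)))
r=(abs(P[...,0]-.62)<.03)&(abs(P[...,1]+.099)<.03)&(abs(P[...,2]-.042)<.004); print('relay',cv2.minAreaRect((P[r][:,:2]*1000).astype(np.float32)),np.median(P[r][:,2]))
t=(P[...,2]>.100)&(P[...,2]<.118)&(abs(P[...,1]+.097)<.03)&(P[...,0]<.54)&(P[...,0]>.44); X=P[t]*1000
print('tops',len(X),np.percentile(X[:,0],[1,99]),np.percentile(X[:,1],[1,99])); print(np.histogram(X[:,0],np.arange(450,540,5)))
E
```

```text
t: 9.48
eef_pos: [0.6221, -0.0994, 0.0018]
tool_rot: [0.001, 0.711, 0.703, 0.0]
contact_force: [-2.2, -0.4, 7.7]
gripper_width: 0.243
grasp_force: 40.6
t: 10.57
eef_pos: [0.6223, -0.0993, 0.1817]
tool_rot: [0.001, 0.711, 0.703, 0.001]
contact_force: [-0.8, 0.3, -1.1]
gripper_width: 0.502
grasp_force: 0.0
[ 0.62227085 -0.09930126  0.18172771]
board ((622.2329711914062, -101.30262756347656), (54.69416809082031, 84.82172393798828), 89.2645492553711)
relay ((621.6689453125, -100.96832275390625), (21.397560119628906, 21.716461181640625), 89.07251739501953) 0.041314607054824315
tops 850 [469.66252814 509.35625958] [-111.02000795  -82.45608022]
(array([  0,   0,   0,  14, 209, 321,   0,   0,   0,   0,  39, 267,   0,
         0,   0,   0,   0]), array([450, 455, 460, 465, 470, 475, 480, 485, 490, 495, 500, 505, 510,
       515, 520, 525, 530, 535]))
```

View pics/w7.png

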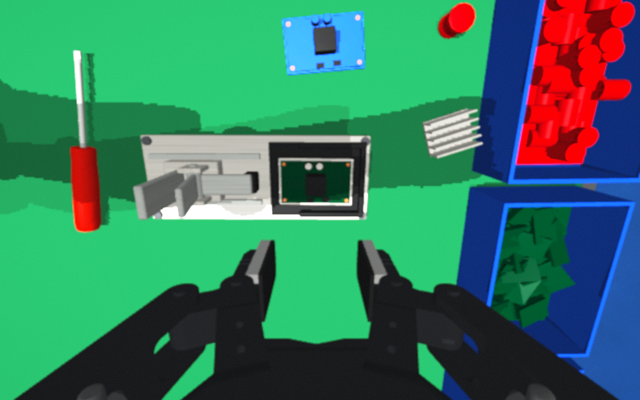

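The board lies flat in the nest, at about (317,182) in the picture, lengthwise with its end facing the clamp. The relay top is at 41 mm and its centre is 1–2 mm from the nest origin. Next is the clamp: I open fully and go over the position the pinched pair will take, world x ≈ 480.

```bash
python3 -m jog '[[0,-2,0,0],[0,-5,0,0],[0,-8.5,0,0],[0,-11.5,0,0],[0.1,-13.5,0,0],[0.1,-14.2,0,0],[0.1,-14.2,0,0],[0.1,-14.2,2,0],[0.1,-14.2,4,0],[0.1,-14.2,6,0],[0.1,-14.2,7.5,0],[0.1,-14.2,8,0],[0.1,-14.2,8,0],[0.1,-14.2,8,0]]' -1
python3 - <<'E'
from h import *
from scipy.spatial.transform import Rotation as R
o=bot.get_obs();e=o['eef_pos'];q=o['tool_rot'];M=R.from_quat(np.r_[q[1:],q[0]]);print(e)
for n in ['scene','side','wrist']:
    c=cam(n);P=cloud(c);T=M.inv().apply((P.reshape(-1,3)-e)).reshape(P.shape)*1000
    t=(P[...,2]>.100)&(P[...,2]<.116)&(abs(P[...,1]+.097)<.025)&(P[...,0]<.515)&(P[...,0]>.46); X=P[t]*1000
    if len(X): print(n,'tops',len(X),np.percentile(X[:,0],[2,98]),np.percentile(X[:,1],[2,98]))
    g=(abs(T[...,0])<14)&(abs(T[...,1])>40)&(abs(T[...,1])<60)&(P[...,2]>.08)
    for s in (-1,1):
        k=g&(T[...,1]*s>0)
        if k.sum()>5: print('  finger',s,'tip z',np.percentile(P[k][:,2]*1000,[1,5]).round(0),'|y|',np.percentile(abs(T[k][:,1]),[2,98]).round(0),'x',np.percentile(T[k][:,0],[2,98]).round(0))
    b=(abs(T[...,0])<30)&(abs(T[...,1])<28)&(P[...,2]>.117)
    if b.sum()>5: print('  palm low z',np.percentile(P[b][:,2]*1000,[1,3,10]).round(0))
E
```

```text
t: 11.78
eef_pos: [0.4804, -0.0963, 0.1005]
tool_rot: [-0.0, 0.711, 0.703, 0.0]
contact_force: [-0.2, 0.3, 0.5]
gripper_width: 1.001
grasp_force: 0.0
[ 0.48044208 -0.09626538  0.10047856]
scene tops 84 [469.73240538 509.10890814] [-111.51591066  -83.0763562 ]
  finger -1 tip z [145. 151.] |y| [41. 60.] x [-11.  13.]
  finger 1 tip z [147. 157.] |y| [40. 59.] x [-12.  13.]
  palm low z [204. 209. 222.]
side tops 54 [470.84159125 508.91899988] [-110.18839769  -80.78355472]
  finger -1 tip z [143. 149.] |y| [41. 59.] x [-11.  13.]
  finger 1 tip z [144. 151.] |y| [40. 60.] x [-10.  13.]
  palm low z [201. 204. 212.]
wrist tops 1326 [469.26303088 508.5939065 ] [-110.14684589  -82.59016174]
  finger -1 tip z [143. 150.] |y| [41. 60.] x [-9. 13.]
  finger 1 tip z [144. 150.] |y| [41. 60.] x [-8. 13.]
  palm low z [201. 202. 206.]
```

At full opening the fingertips sit 42 mm above the reported TCP, which is the same 28 mm offset plus the 13 mm swing. The plates stand where expected. I go down 5 cm and pinch with 30 N.

```bash
python3 -m jog '[[0,0,2,0],[0,0,4,0],[0,0,4.8,0],[0,0,5,0],[0,0,5,0]]'; python3 -m jog '[[0,0,0,0],[0,0,0,0],[0,0,0,0],[0,0,0,0],[0,0,0,0],[0,0,0,0],[0,0,0,0],[0,0,0,0],[0,0,0,0],[0,0,0,0]]' 1 30
cat > m8.py <<'E'
from h import *
o=bot.get_obs();print(o['eef_pos'].round(4),o['contact_force'].round(1),o['grasp_force'],o['gripper_width'])
for n in ['scene','side','wrist']:
    c=cam(n);P=cloud(c); save(c,f'{n}8_{o["t"]:.0f}.png')
    t=(abs(P[...,1]+.099)<.008)&(P[...,0]>.49)&(P[...,0]<.625)&(P[...,2]>.013)&(P[...,2]<.075); X=P[t]*1000
    print(n,[(int(a),*np.percentile(X[abs(X[:,0]-a)<3][:,2],[50,95]).round(0)) for a in range(500,625,8) if (abs(X[:,0]-a)<3).sum()>3])
E
python3 m8.py
```

```text
t: 12.35
eef_pos: [0.4797, -0.0965, 0.0507]
tool_rot: [-0.0, 0.711, 0.703, -0.0]
contact_force: [0.5, -0.3, 0.1]
gripper_width: 1.004
grasp_force: 0.0
t: 13.18
eef_pos: [0.4803, -0.0966, 0.0517]
tool_rot: [0.001, 0.711, 0.703, 0.0]
contact_force: [-2.1, 1.0, 11.0]
gripper_width: 0.213
grasp_force: 29.6
[ 0.4803 -0.0966  0.0517] [-2.1  1.  11. ] 29.637740501202643 0.2133593817814164
scene [(500, np.float64(49.0), np.float64(53.0)), (508, np.float64(50.0), np.float64(54.0)), (516, np.float64(31.0), np.float64(57.0)), (524, np.float64(56.0), np.float64(60.0)), (532, np.float64(60.0), np.float64(64.0)), (540, np.float64(40.0), np.float64(66.0)), (548, np.float64(67.0), np.float64(70.0)), (556, np.float64(59.0), np.float64(66.0)), (564, np.float64(17.0), np.float64(53.0)), (572, np.float64(18.0), np.float64(20.0)), (580, np.float64(22.0), np.float64(25.0)), (588, np.float64(24.0), np.float64(27.0)), (596, np.float64(24.0), np.float64(26.0)), (604, np.float64(23.0), np.float64(27.0)), (612, np.float64(43.0), np.float64(47.0)), (620, np.float64(42.0), np.float64(47.0))]
side [(500, np.float
[... 582 characters left out ...]
.0)), (620, np.float64(38.0), np.float64(41.0))]
wrist [(500, np.float64(47.0), np.float64(49.0)), (508, np.float64(49.0), np.float64(51.0)), (516, np.float64(53.0), np.float64(54.0)), (524, np.float64(56.0), np.float64(58.0)), (532, np.float64(60.0), np.float64(61.0)), (540, np.float64(63.0), np.float64(65.0)), (548, np.float64(66.0), np.float64(67.0)), (556, np.float64(62.0), np.float64(63.0)), (572, np.float64(15.0), np.float64(16.0)), (580, np.float64(19.0), np.float64(22.0)), (588, np.float64(21.0), np.float64(23.0)), (596, np.float64(21.0), np.float64(22.0)), (604, np.float64(21.0), np.float64(22.0)), (612, np.float64(34.0), np.float64(42.0)), (620, np.float64(41.0), np.float64(42.0))]
```

The arm is open: it rises to 66 mm at x = 548, about 0.4 rad, and both plates are held. I slide the clamp home, gently at the end.

```bash
python3 -m jog '[[0,0.3,0,0],[0,0.7,0,0],[0,1.2,0,0],[0,1.7,0,0],[0,2.2,0,0],[0,2.7,0,0],[0,3.1,0,0],[0,3.5,0,0],[0,3.7,0,0],[0,3.7,0,0],[0,3.7,0,0]]'; python3 -m jog '[[0,0.1,0,0],[0,0.2,0,0],[0,0.3,0,0],[0,0.3,0,0]]';python3 -m jog '[[0,0.1,0,0],[0,0.2,0,0],[0,0.2,0,0]]'
```

```text
t: 14.25
eef_pos: [0.5162, -0.0972, 0.0517]
tool_rot: [0.0, 0.711, 0.703, -0.001]
contact_force: [-5.1, 0.0, 13.4]
gripper_width: 0.207
grasp_force: 32.1
t: 14.58
eef_pos: [0.5187, -0.0972, 0.0517]
tool_rot: [-0.0, 0.711, 0.703, -0.001]
contact_force: [-7.3, 0.2, 15.9]
gripper_width: 0.211
grasp_force: 33.3
t: 14.83
eef_pos: [0.5206, -0.0973, 0.0517]
tool_rot: [-0.0, 0.712, 0.703, -0.001]
contact_force: [-8.4, 0.0, 15.4]
gripper_width: 0.216
grasp_force: 33.4
```

```bash
python3 -m jog '[[0,0.1,0,0],[0,0.1,0,0],[0,0.2,0,0],[0,0.2,0,0]]';python3 -m jog '[[0,0.1,0,0],[0,0.1,0,0],[0,0.2,0,0],[0,0.2,0,0]]'
```

```text
t: 15.17
eef_pos: [0.5223, -0.0973, 0.0517]
tool_rot: [-0.0, 0.712, 0.703, -0.001]
contact_force: [-8.4, 1.4, 17.5]
gripper_width: 0.214
grasp_force: 34.0
t: 15.5
eef_pos: [0.5223, -0.0973, 0.0516]
tool_rot: [-0.002, 0.712, 0.703, -0.003]
contact_force: [-14.9, 0.6, 24.4]
gripper_width: 0.211
grasp_force: 38.7
```

It stopped at TCP x = 522 (expected 521.7) with the force rising, so the clamp is home. I ease the push off, let go, and rise clear.

```bash
python3 -m jog '[[0,-0.1,0,0],[0,-0.1,0,0]]'; python3 m8.py | tail -1; python3 -m jog '[[0,0,0,0],[0,0,0,0],[0,0,0,0],[0,0,0,0],[0,0,0,0],[0,0,0,0],[0,0,0,0],[0,0,0,0],[0,0,0,0]]' -1 ; python3 -m jog '[[0,0,-1,0],[0,0,-4,0],[0,0,-8,0],[0,0,-12,0],[0,0,-14,0],[0,0,-14,0],[0,0,-14,0],[0,0,-14,0]]'; sed -i 's/range(500,625,8)/range(500,625,6)/' m8.py; python3 m8.py
python3 - <<'E'
from h import *
c=cam('wrist');P=cloud(c);save(c,'w9.png')
t=(P[...,2]>.100)&(P[...,2]<.118)&(abs(P[...,1]+.097)<.025)&(P[...,0]<.57)&(P[...,0]>.46); X=P[t]*1000
print('tops',np.percentile(X[:,0],[2,98]),np.percentile(X[:,1],[2,98]))
A=cv2.resize(c['pixels'][100:260,130:450,::-1],(800,400),interpolation=2);cv2.imwrite('pics/v9.png',A)
E
```

```text
t: 15.67
eef_pos: [0.5223, -0.0973, 0.0517]
tool_rot: [-0.001, 0.711, 0.703, -0.002]
contact_force: [-10.9, 0.2, 20.7]
gripper_width: 0.208
grasp_force: 36.0
wrist [(500, np.float64(30.0), np.float64(31.0)), (508, np.float64(30.0), np.float64(31.0)), (524, np.float64(30.0), np.float64(31.0)), (532, np.float64(45.0), np.float64(65.0)), (540, np.float64(48.0), np.float64(53.0)), (548, np.float64(48.0), np.float64(50.0)), (556, np.float64(52.0), np.float64(53.0)), (564, np.float64(55.0), np.float64(57.0)), (572, np.float64(58.0), np.float64(60.0)), (580, np.float64(62.0), np.float64(64.0)), (588, np.float64(65.0), np.float64(67.0)), (596, np.float64(61.0), np.float64(63.0)), (604, np.float64(21.0), np.float64(22.0)), (612, np.float64(40.0), np.float64(42.0)), (620, np.float64(41.0), np.float64(42.0))]
t: 16.57
eef_pos: [0.5244, -0.0971, 0.0504]
tool_rot: [-0.0, 0.711, 0.703, -0.0]
contact_force: [0.7, -0.1, -0.4]
gripper_width: 1.0
grasp_force: 0.0
t: 17.23
eef_pos: [0.5239, -0.0972, 0.1902]
tool_rot: [-0.0, 0.711, 0.703, -0.0]
contact_force: [0.0, -0.5, -1.2]
gripper_width: 1.001
grasp
[... 1868 characters left out ...]
p.float64(46.0), np.float64(49.0)), (536, np.float64(59.0), np.float64(73.0)), (548, np.float64(44.0), np.float64(45.0)), (554, np.float64(45.0), np.float64(46.0)), (560, np.float64(45.0), np.float64(46.0)), (566, np.float64(46.0), np.float64(47.0)), (572, np.float64(46.0), np.float64(47.0)), (578, np.float64(46.0), np.float64(48.0)), (584, np.float64(47.0), np.float64(48.0)), (590, np.float64(47.0), np.float64(48.0)), (596, np.float64(47.0), np.float64(49.0)), (602, np.float64(41.0), np.float64(43.0)), (608, np.float64(23.0), np.float64(41.0)), (614, np.float64(41.0), np.float64(42.0)), (620, np.float64(41.0), np.float64(43.0))]
tops [512.89163987 547.03106972] [-111.136704    -83.31461806]
```

View pics/v9.png

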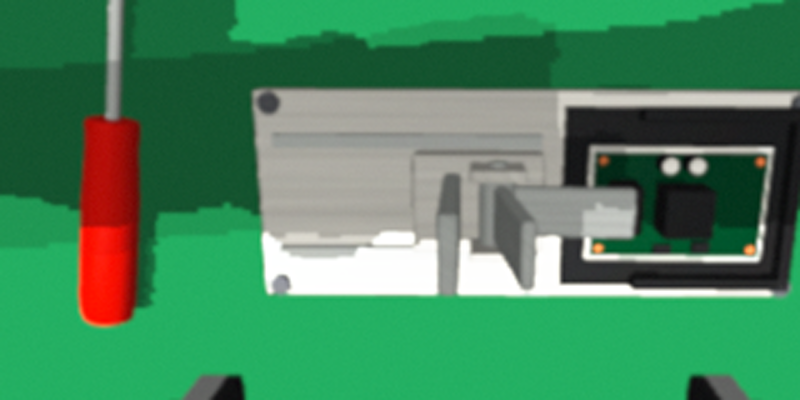

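The picture shows the arm's pad at about (615,210), down on the board's end strip short of the relay, and the board still square in the nest. The arm slopes about 0.07 rad and the clamp is 90 mm from the nest origin, so it is home and pressing on the board. The gripper is clear.

```bash
python3 -c "
from station import bot
print(bot.hand_in())"
```

```text
the job is handed in; nothing more can be done
None
```

The one-relay board lies flat in the nest, the clamp is fully home with its arm shut on the board's end at about 0.07 rad, and I handed the job in at about 17 s with the gripper clear; no verdict came back.

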